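Set the mitre saw to 45 degrees, lock it, and run the batten up to the length stop

ROBOT

A 6-joint arm with a two-finger parallel gripper is mounted at the origin on the work surface. World frame = base frame: x ahead of the robot, y to its left, z up, the work surface at z = 0. Lengths are in m, angles in rad, forces in N, time in s.
With the tool pointing down it reaches from about 0.375 to 0.975 m from the base axis. Payload 3.8 kg.
Tool frame: the origin (TCP) lies midway between the tips of the shut fingers; the grasp point (between the pads) lies 19 mm behind it; z points along the fingers, y is the line along which they close (so a half turn about z gives the same grasp; the last joint's range is limited). The gripper opens to 88 mm and grips with 3 to 60 N. Pads are 18 mm wide; open, the fingers measure 123 mm over their backs; the gripper's body (75 mm by 187 mm) begins 45 mm behind the grasp point.
Start: joints at [-1.334, 0.264, 1.604, -0, 1.274, -0.037], TCP at [0.183, -0.65, 0.239] pointing down, gripper open.
Joint ranges: [-2.63, 2.63], [-0.94, 2.18], [0.31, 2.57], [-1.31, 4.45], [0, 2.66], [-2.55, 2.55]. Speed limits (rad/s): [2.57, 2.57, 3.14, 3.14, 3.14, 3.14].

INTERFACE

Orientations are given as a rotation vector (axis times angle).
In Python, from cell import manip, inverse_kinematics, cams, order gives the robot as it stands. Calls block until the motion is done:
- manip.move_pose(position, orientation): joint-space move of the TCP to a pose.
- manip.move_linear(position, rate=0.15, rot=None): straight line of the TCP; rot=None keeps the orientation; rate is the mean speed in m/s.
- manip.set_joints(angles): joint-space move.
- manip.set_gripper(opening, force=None): finger opening in m; force is the grip in N (None keeps the last); returns when the fingers have stopped.
- manip.dwell(seconds).
- inverse_kinematics(position, orientation): joint angles nearest the present ones, or None.
- manip.state(): the state.
- cams.capture(name): name is "side" or "top"; returns a dict with "image" (420x560x3 uint8, blue, green, red), "z_map" (420x560 float32, m along the optical axis (not along the pixel's ray), 0 where there is no reading), "intrinsics" (3x3 intrinsics, pixels), "position" and "orientation" of the camera in the world. Camera axes: x right, y down, z forward; pixel columns grow to the right and rows downward; lengths in m; the calibration is good to about 2 mm. A picture is of the moment at which its call begins.
A pose or a line that the arm cannot do raises manip.IKError and nothing moves.
- order.close_job(): hands the job in; it is judged then, once.
The state is a dict: "clock": time; "joint_pos": joint angles; "joint_velocities": joint speeds; "tau": joint torques, N m; "tool_pos": TCP position; "tcp_rot": TCP orientation; "contact_force": force on the tool from outside, world axes, zero at the start; "moment": the same for the moment, N m; "gripper_width": finger opening in m; "grasp_force": force on a finger pad.
Only numpy, scipy, OpenCV 4.12 (cv2) and the standard library are available. Lean on these libraries where they do the work, as an engineer would, in place of code of your own. Each camera call takes 0.05 s, during which the arm holds its last target. There are 200 camera calls.

TASK

Set the mitre saw up for a 45 degree cut: push its mitre arm round to your left (seen from the robot) until the table sits in the 45 degree notch, the last one on that side, then press the lock lever on the arm fully down. Slide the batten along the fence to the left until its end meets the length stop clamped there, and leave it lying flat along the fence. Leave the other tools on the bench where they are.

Things in the scene. Friction and masses are not known exactly. Their poses are not given: they have to be found in the camera images.
- saw: Aluminium bench mitre saw, fixed. Origin on the bench under the turntable's axis; -x to its front (robot side), +y to the robot's left, z up. Its two fixed wings (|y| 132 to 240 mm, x -75 to 80 mm) are 85 mm high; the 256 mm turntable between them is 1 mm lower and clears the batten. Fence on the wings: front face in the plane x = 0, 55 mm tall, |y| 35 to 240 mm.
- blade_centre (a point): Centre of the blade of the raised saw head, which turns with the turntable, 286 mm above the bench and 20 mm behind the axis. The head's lowest part is 170 mm above the bench; nothing of it lies more than 105 mm in front of the turntable's axis.
- mitre_table (a joint): Turntable angle, rad: 0 = mitre arm straight to the front (saw's -x), positive = arm swung to the robot's left (saw's +y). Sprung notches at 0, 15, 22.5, 30, 45 degrees (0.785) both sides; stops at 0.90. Turns with about 2 N at the handle; leaving a notch takes about 7 N; a notch draws the table in from about 1.5 degrees off. Starts at -0.6 to 0.2.
- mitre_handle (a point): Point on the axis of the mitre arm's black round handle, 230 mm from the turntable's axis, 64 mm above the bench. The handle is 36 mm in diameter, level and radial, from 191 to 265 mm out. Axes turn with the turntable: -x outwards along the handle, y across it.
- lock_lever (a joint): Lock lever on the mitre arm, rad: 0 = raised (turntable free), 0.50 = fully down, level, against its stop (turntable clamped by a friction brake). Pressing it down takes 7 N at the pad, 12 N at the end; let go it springs back by up to 0.03 and stays there.
- lever_pad (a point): Centre of the top of the lever's pad, 28 mm wide across the arm. The dark lever, 56 mm long, is hinged on the arm 158 mm from the turntable's axis, 93 mm above the bench, and points outwards, raised by 29 degrees. This point is 46 mm from the hinge: about 120 mm above the bench when raised, 98 mm when down.
- batten_mid (a point): Centre of the loose pine batten: 420 mm long (its y), 40 mm wide (x), 30 mm high (z), 0.26 kg. It lies flat across both wings, its back about 1 mm from the fence, its right end (-y of the saw) overhanging the right wing by 15 to 40 mm and free to be pushed. Centre 100 mm above the bench.
- stop_face (a point): Length stop: fixed steel plate, 40 mm wide, 60 mm tall, 6 mm thick, clamped over the fence's left half (saw's +y) by a dark jaw. The point is on its face towards the batten, 100 mm above the bench, in line with the batten's centre; axes parallel to the saw's. The batten's left end starts 20 to 75 mm short of it.
- tape_measure: Bystander: black tape measure, 70 x 36 x 66 mm, right front on the bench. Origin under its centre.
- try_square: Bystander: try square with a dark wooden stock, 120 x 22 x 18 mm (origin under its centre), and a steel blade 34 mm wide reaching 200 mm to its +x.
- offcut: Bystander: pine offcut with a mitred end, about 105 x 40 x 30 mm, right on the bench. Origin under its centre.
- drill: Bystander: cordless drill lying on its side, about 170 x 200 mm, 66 mm high, left on the bench. Origin below its body.

How it is judged:
On the way, in this order (a step that is already met when the one before it is completed fails the run):
1. the turntable sits in the 45 degree notch on the left (within 1.5 degrees) while the lock lever is still up (value of joint mitre_table between 0.76 and 0.811 rad and value of joint lock_lever below 0.2 rad), for 0.2 s.
2. the lock lever is pressed fully down (value of joint lock_lever above 0.45 rad), for 0.2 s.
At the end, for the whole second after the job is handed in: Table in the left 45 degree notch (within 1.5 degrees), lock lever down (above 0.43 rad), batten flat on the wings along the fence (within 4.5 mm of touching it, square within 0.02 rad), its left end within 4 mm of the length stop (value of joint mitre_table between 0.76 and 0.811 rad and value of joint lock_lever above 0.43 rad and y of batten_mid in the frame of stop_face above -0.214 m and x of batten_mid in the frame of saw above -0.0245 m and z of batten_mid in the frame of saw between 0.096 and 0.104 m and angle between the y axis of batten_mid and the y axis of saw, either way round below 0.02 rad and angle between batten_mid's own z axis and vertical below 0.03 rad).
It fails at once if a bystander (tape measure, try square, offcut or drill) is moved by more than 30 mm (distance of any of tape_measure, try_square, offcut, drill from where it was at the start of the episode above 0.03 m).
It also fails if it takes over 67 s, if anything falls off the work surface, if the arm or the gripper's body presses on something with over 40 N, if the wrist force passes 120 N, or if a joint passes its speed limit or range.

## Working session

There is one attempt and no reset: what is moved stays moved. The work goes in short steps, each a Python script; the robot and the scene stay as the last script left them, time stands still between calls to the robot, and variables do not carry over. Pictures are saved under pics/ and viewed, at most 10 in all, crops included, and the job is handed in when it is done.

```bash
ls; mkdir -p pics; cat > h.py <<'E'
import numpy as np, cv2
from scipy.spatial.transform import Rotation as R
from cell import manip, inverse_kinematics, cams, order
def Rm(o):
    o=np.array(o,float)
    return o if o.shape==(3,3) else (R.from_rotvec(o).as_matrix() if o.size==3 else R.from_quat(o).as_matrix())
def cloud(c):
    z=c["z_map"];K=np.array(c["intrinsics"]);h,w=z.shape
    u,v=np.meshgrid(np.arange(w),np.arange(h))
    P=np.dstack([(u-K[0,2])/K[0,0]*z,(v-K[1,2])/K[1,1]*z,z])
    P=P@Rm(c["orientation"]).T+np.array(c["position"]); P[z==0]=np.nan
    return P
E
python3 - <<'E'
from h import *
for n in("side","top"):
    c=cams.capture(n); cv2.imwrite(f"pics/{n}0.png",c["image"]); np.savez(f"{n}0.npz",**{k:np.array(v) for k,v in c.items()})
    print(n,c["position"],c["orientation"],c["intrinsics"])
print(manip.state())
E
```

```text
pics
side [0.2680108  0.90061542 1.28457387] [-0.39042519  2.86562963 -1.01732079] [[504.11071359   0.         269.84362547]
 [  0.         504.11071359 199.39655422]
 [  0.           0.           1.        ]]
top [0.230796   0.03992582 1.84005942] [-2.17298747  2.11532179 -0.14983125] [[514.35921347   0.         288.10062557]
 [  0.         514.35921347 206.5871214 ]
 [  0.           0.           1.        ]]
{'clock': 0.1, 'joint_pos': array([-1.33392771e+00,  2.64668607e-01,  1.60525749e+00,  4.84535266e-05,
        1.27373060e+00, -3.68620605e-02]), 'joint_velocities': array([-4.90298870e-05, -1.25126644e-03, -3.55933621e-03,  1.49259203e-03,
       -6.27067856e-04,  2.58671014e-04]), 'tau': array([ 2.62239873e-04, -5.03618860e+01, -3.58071506e+01,  7.30726356e-02,
        2.33447598e-02, -5.83779229e-05]), 'tool_pos': array([ 0.18235164, -0.64921281,  0.2375079 ]), 'tcp_rot': array([-3.11017814e+00, -4.28331033e-01,  2.51134976e-04]), 'contact_force': array([-0.7729887 , -0.26238433,  0.24436769]), 'moment': array([-0.03880102,  0.01466225, -0.00213592]), 'grasp_force': 0.0, 'gripper_width': 0.08833124475280668}
```

View pics/top0.png

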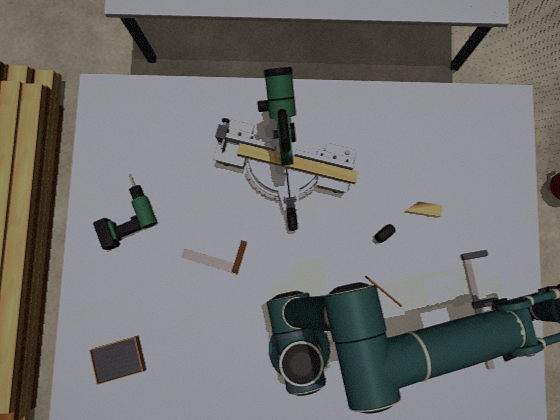

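View pics/side0.png

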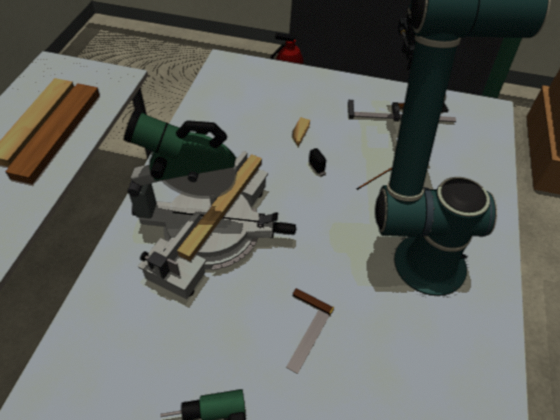

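Top view: saw around (285,160), batten from (238,150) to (357,178), handle near (292,215) and stop jaw near (222,130). In the side view the batten runs (182,252)–(260,160) and the handle is at (285,229). Next I'll measure these.

```bash
cat >> h.py <<'E'
def ray(c,uv,z):
    K=np.array(c["intrinsics"]);o=np.array(c["position"]);uv=np.atleast_2d(uv).astype(float)
    d=np.c_[(uv-K[[0,1],[2,2]])/K[[0,1],[0,1]],np.ones(len(uv))]@Rm(c["orientation"]).T
    return o+d*((z-o[2])/d[:,2])[:,None]
def wood(c,box):
    hsv=cv2.cvtColor(c["image"],cv2.COLOR_BGR2HSV); m=cv2.inRange(hsv,(12,70,70),(32,255,255))
    k=np.zeros_like(m);k[box[1]:box[3],box[0]:box[2]]=255
    return m&k
E
python3 - <<'E'
from h import *
for n,box in(("top",(200,130,370,195)),("side",(165,140,275,270))):
    c=dict(np.load(n+"0.npz")); P=cloud(c)
    b=P[380:,60:90] if n=="top" else P[300:360,400:480]; print(n,"bench z",np.nanmedian(b[...,2]),np.nanstd(b[...,2]))
    m=wood(c,box)>0; Q=P[m]; Q=Q[(Q[:,2]>.108)&(Q[:,2]<.122)]
    print(len(Q),m.sum(),Q.mean(0))
    r=cv2.minAreaRect((Q[:,:2]*1000).astype(np.float32)); print("batten depth rect",r, cv2.boxPoints(r).tolist())
    uv=np.argwhere(m)[:,::-1]; W=ray(c,uv,.115)[:,:2]; r=cv2.minAreaRect((W*1000).astype(np.float32)); print("ray rect",r)
    cv2.imwrite(f"pics/z_{n}.png",cv2.resize(c["image"][90:240,190:380] if n=="top" else c["image"][130:310,120:310],None,fx=4,fy=4 if n=='top' else 3.3,interpolation=cv2.INTER_CUBIC))
E
```

```text
top bench z 0.0013342461399376004 0.004629290798518375
1104 1252 [0.63428968 0.01943942 0.11536626]
batten depth rect ((635.8972778320312, 25.794677734375), (418.02630615234375, 41.60196304321289), 77.44854736328125) [[570.1714477539062, -173.7029266357422], [610.7792358398438, -182.7436981201172], [701.6231079101562, 225.2922821044922], [661.0153198242188, 234.3330535888672]]
ray rect ((636.220703125, 26.057327270507812), (419.3607177734375, 40.50436782836914), 77.40803527832031)
side bench z -0.0001308683224074958 0.002655040711869005
1396 1482 [0.64050436 0.04903002 0.11413021]
batten depth rect ((637.4173583984375, 25.567642211914062), (420.67510986328125, 45.800357818603516), 77.50123596191406) [[569.5389404296875, -174.8290252685547], [614.25390625, -184.74107360839844], [705.2957763671875, 225.9643096923828], [660.580810546875, 235.87635803222656]]
ray rect ((636.4525146484375, 26.707748413085938), (420.1951904296875, 44.27369689941406), 77.64645385742188)
```

View pics/z_top.png

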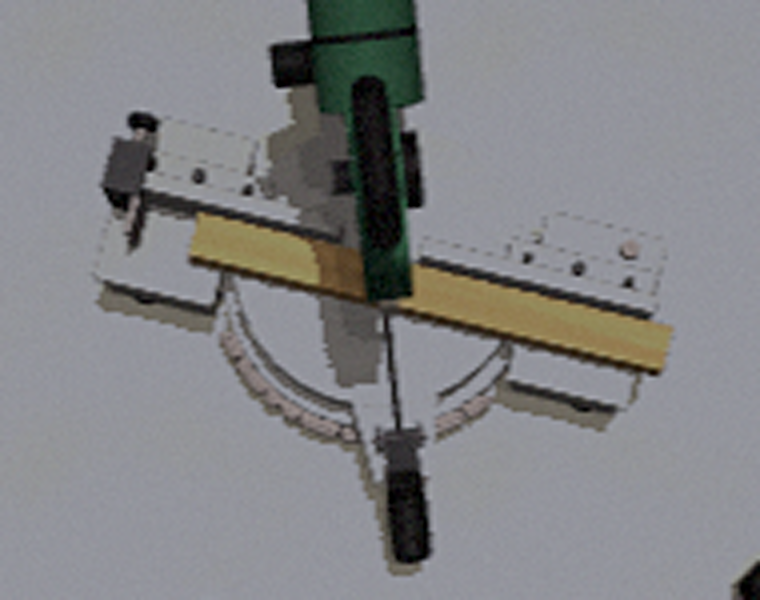

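View pics/z_side.png

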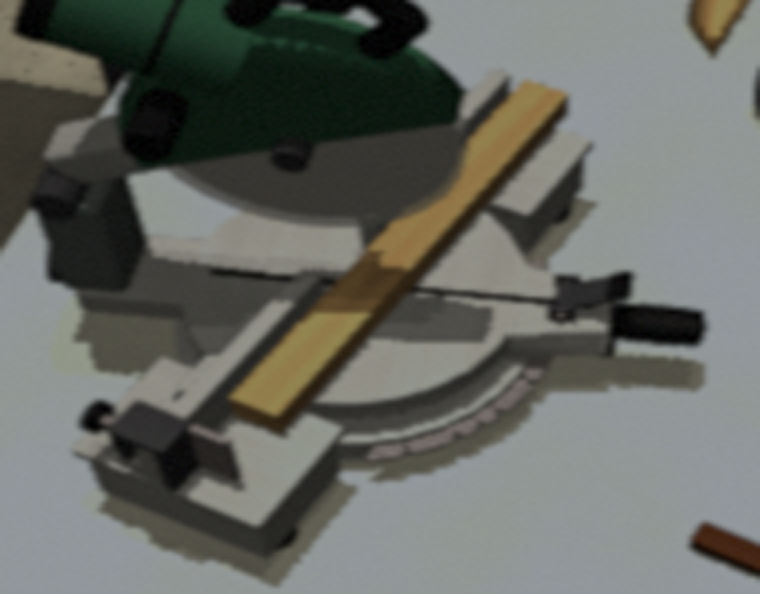

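Zoomed views: in the top crop the handle spans (405,470)–(410,560), the lever sits just inward of it at (400,440), and the stop plate is at about (133,220). Wing front edges run (105,283)–(217,305) and (512,377)–(632,405). The batten measures 420x40 mm at yaw -12.5°, which matches. I'll now get the saw origin from the wing corners and the handle.

```bash
python3 - <<'E'
from h import *
yaw=np.deg2rad(-12.5); ex=np.array([np.cos(yaw),np.sin(yaw)]); ey=np.array([-np.sin(yaw),np.cos(yaw)])
b=np.array([.6363,.0262]); O0=b+.021*ex   # on fence plane, beneath batten centre
T=dict(np.load("top0.npz"));S=dict(np.load("side0.npz"))
loc=lambda W:np.round(1000*np.c_[(W[:,:2]-O0)@ex,(W[:,:2]-O0)@ey],1).tolist()
crop=lambda l:np.array(l)/4+[190,90]-.375
cs=lambda l:np.array(l)/[4,3.3]+[120,130]-.375
print("top wing corners: LfL,LfR,RfL,RfR",loc(ray(T,crop([[103,283],[217,306],[512,377],[632,404]]),.085)))
print("side wing corners LfL,LfR(front right of left wing),RfL?,",loc(ray(S,cs([[262,528],[340,428],[528,214],[592,147]]),.085)))
for n,c,box in(("top",T,(280,203,305,235)),("side",S,(268,218,300,240))):
    v=cv2.cvtColor(c["image"],cv2.COLOR_BGR2HSV)[...,2]; m=np.zeros_like(v); x0,y0,x1,y1=box; m[y0:y1,x0:x1]=(v[y0:y1,x0:x1]<55)
    P=cloud(c); uv=np.argwhere(m>0)[:,::-1]; Z=P[m>0][:,2]
    L=np.array(loc(ray(c,uv,.070))); r=cv2.minAreaRect(L.astype(np.float32))
    print(n,len(uv),"handle rect",r,"z pct",np.nanpercentile(Z,[5,50,95]))
# depth-based: points in saw frame
for n,c in(("top",T),("side",S)):
    P=cloud(c).reshape(-1,3); P=P[~np.isnan(P[:,0])]; l=np.c_[(P[:,:2]-O0)@ex,(P[:,:2]-O0)@ey,P[:,2]]
    w=l[(abs(l[:,0]+.055)<.012)&(abs(l[:,2]-.085)<.008)&(abs(l[:,1])<.3)]
    print(n,"wing strip y",np.percentile(w[:,1],[0.5,1,99,99.5]))
    s=l[(abs(l[:,0]+.025)<.02)&(l[:,2]>.105)&(l[:,2]<.16)&(l[:,1]>.216)&(l[:,1]<.32)]
    print("stop pts",len(s),np.round(np.percentile(s,[5,50,95],axis=0),3).tolist())
    f=l[(abs(l[:,0])<.03)&(abs(l[:,2]-.14)<.006)&(abs(l[:,1])<.3)]; print("fence top",np.round(np.percentile(f,[5,50,95],axis=0),3).tolist())
E
```

```text
top wing corners: LfL,LfR,RfL,RfR [[-76.9, 278.6], [-72.7, 176.7], [-71.6, -87.7], [-69.5, -194.1]]
side wing corners LfL,LfR(front right of left wing),RfL?, [[-77.6, 288.4], [-72.4, 183.5], [-73.8, -83.6], [-77.9, -181.3]]
top 234 handle rect ((-202.2117919921875, -26.902950286865234), (94.41912078857422, 31.287097930908203), 14.03624439239502) z pct [0.06975841 0.08270237 0.12388273]
side 283 handle rect ((-204.74073791503906, -31.186214447021484), (76.58954620361328, 70.26223754882812), 37.73828887939453) z pct [0.06266069 0.07728765 0.11585035]
top wing strip y [-0.18995942 -0.18721707  0.28319224  0.28499331]
stop pts 76 [[-0.039, 0.254, 0.109], [-0.012, 0.259, 0.142], [-0.006, 0.284, 0.154]]
fence top [[-0.0, -0.173, 0.135], [0.007, 0.008, 0.14], [0.016, 0.255, 0.145]]
side wing strip y [-0.18622784 -0.18141527  0.28864851  0.28932115]
stop pts 199 [[-0.039, 0.258, 0.109], [-0.011, 0.263, 0.132], [-0.007, 0.29, 0.15]]
fence top [[-0.01, -0.168, 0.135], [0.007, 0.172, 0.139], [0.017, 0.285, 0.144]]
```

```bash
cat >> h.py <<'E'
yaw=np.deg2rad(-12.5); ex=np.array([np.cos(yaw),np.sin(yaw)]); ey=np.array([-np.sin(yaw),np.cos(yaw)])
O=np.array([.6363,.0262])+.021*ex+.048*ey
W=lambda x,y,z: np.r_[O+x*ex+y*ey,z]
def rot(zdir,ydir):
    z=zdir/np.linalg.norm(zdir); y=ydir-z*(ydir@z); y/=np.linalg.norm(y)
    return R.from_matrix(np.c_[np.cross(y,z),y,z]).as_rotvec()
def hp(th,r,z,tilt=0,s=1):   # pose on the mitre arm at angle th (rad), tool leaning outwards by tilt
    u=-np.cos(th)*ex+np.sin(th)*ey; t=np.array([u[1],-u[0],0.])*s; u=np.r_[u,0]
    return np.r_[O,0]+r*u+[0,0,z], rot(-np.sin(tilt)*u-np.cos(tilt)*np.array([0,0,1.]),t)
def handle(c,box):
    v=c["image"].max(2); m=np.zeros(v.shape,bool); x0,y0,x1,y1=box; m[y0:y1,x0:x1]=v[y0:y1,x0:x1]<60
    P=cloud(c)[m]; P=P[(P[:,2]>.06)&(P[:,2]<.09)]; d=P[:,:2]-O
    x,y=d@ex,d@ey; r=np.hypot(x,y); th=np.arctan2(y,-x); k=(r>.2)&(r<.275)
    return k.sum(), np.degrees(np.median(th[k])), np.percentile(r[k],[2,98])
E
python3 - <<'E'
from h import *
print(O)
for n,b in(("top",(280,203,305,235)),("side",(268,218,300,240))): print(n,handle(dict(np.load(n+"0.npz")),b))
for s in(1,-1):
  for tilt in(0,15,25):
    print(s,tilt,[(lambda q:None if q is None else np.round(q,2).tolist())(inverse_kinematics(*hp(np.deg2rad(t),.245,.05,np.deg2rad(tilt),s))) for t in(-20,10,47)], inverse_kinematics(*hp(-.35,.245,.2,np.deg2rad(tilt),s)) is not None)
E
```

```text
[0.66719132 0.06851698]
top (np.int64(160), np.float64(-20.038807494783477), array([0.20358744, 0.26205582]))
side (np.int64(205), np.float64(-18.310404475045342), array([0.20182261, 0.25914196]))
1 0 [[0.03, -0.0, 2.29, -0.0, 0.85, -1.67], [0.3, 0.08, 2.2, -0.0, 0.86, -0.88], [0.43, 0.32, 1.9, -0.0, 0.91, -0.1]] True
1 15 [[0.0, -0.17, 2.47, 0.06, 0.58, -1.75], [0.44, -0.01, 2.33, -0.31, 0.67, -0.51], [0.58, 0.34, 1.91, -0.33, 0.93, 0.25]] True
1 25 [None, [0.55, -0.04, 2.4, -0.64, 0.61, -0.13], [0.67, 0.38, 1.9, -0.52, 0.99, 0.46]] True
-1 0 [[0.03, -0.0, 2.29, 0.0, 0.85, 1.47], [0.3, 0.08, 2.2, -0.0, 0.86, 2.26], None] True
-1 15 [[0.0, -0.17, 2.47, 0.06, 0.58, 1.39], None, None] True
-1 25 [None, None, None] True
```

```bash
cat >> h.py <<'E'
def ang():
    d=manip.state()["tool_pos"][:2]-O; return np.degrees(np.arctan2(d@ey,-(d@ex)))
def tang():
    s=manip.state(); th=np.radians(ang()); t=np.sin(th)*ex+np.cos(th)*ey   # direction of growing theta
    f=s["contact_force"]; u=-np.cos(th)*ex+np.sin(th)*ey
    return round(float(f[:2]@t),1),round(float(f[:2]@u),1),round(float(f[2]),1)
E
python3 - <<'E'
from h import *
T=np.deg2rad(15); rad=np.deg2rad
manip.set_gripper(.062)
manip.move_pose(*hp(rad(-19),.25,.22,T))
p,r=hp(rad(-19),.25,.052,T)
manip.move_linear(p+[0,0,.05],.2); print(tang())
c=cams.capture("side"); cv2.imwrite("pics/g.png",cv2.resize(c["image"][150:300,200:350],None,fx=4,fy=4))
manip.move_linear(p,.08); print(tang())
manip.set_gripper(.02,12); s=manip.state(); print(s["gripper_width"],s["grasp_force"],tang(),s["clock"])
E
```

```text
(-0.5, -0.4, 0.7)
(0.5, 0.3, -0.0)
0.03576339466667188 11.99961008275352 (-1.3, 1.7, 3.9) 5.3083
```

View pics/g.png

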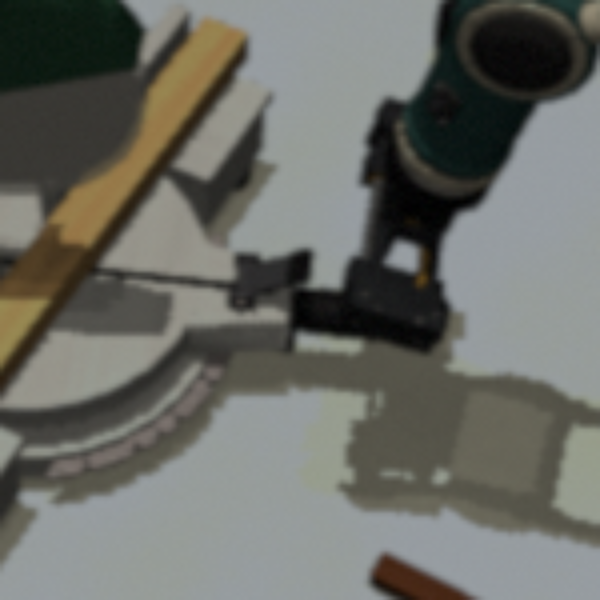

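The gripper at about (400,300) is over the outer end of the handle and clear of the lever at (275,275). The grip then closed on 35.8 mm, which is the handle diameter. Next is swinging the arm round.

```bash
python3 - <<'E'
from h import *
T=np.deg2rad(15); rad=np.deg2rad
for a in list(range(-13,42,6)):
    p,r=hp(rad(a),.25,.052,T); manip.move_linear(p,.12,rot=r); print(a,round(ang(),1),tang())
for a in np.arange(42.5,49.1,.75):
    p,r=hp(rad(a),.25,.052,T); manip.move_linear(p,.05,rot=r); manip.dwell(.1); f=tang(); print(a,round(ang(),2),f)
    if f[0]<-14: break
print(manip.state()["clock"],manip.state()["gripper_width"])
E
```

```text
-13 -12.9 (0.5, -0.3, 2.5)
-7 -7.0 (1.0, 0.3, 4.2)
-1 -0.9 (3.3, -1.6, 1.0)
5 4.9 (0.4, -5.3, 1.1)
11 10.9 (0.5, -4.4, 1.3)
17 16.8 (-0.2, -4.4, 3.8)
23 22.6 (-1.3, -3.1, 3.8)
29 28.9 (3.6, -1.2, -3.6)
35 34.7 (0.3, 0.7, -2.4)
41 40.8 (1.4, 1.6, -4.5)
42.5 42.23 (0.2, 2.9, -6.8)
43.25 43.09 (-0.8, 2.6, -9.5)
44.0 44.03 (3.5, 2.4, -14.2)
44.75 44.88 (5.0, 2.6, -17.1)
45.5 45.26 (-3.6, 4.0, -12.3)
46.25 46.06 (-4.5, 2.7, -11.8)
47.0 47.05 (-1.1, 1.5, -14.2)
47.75 47.9 (1.5, 1.2, -14.5)
48.5 48.63 (0.5, 0.3, -14.2)
12.175 0.03520798822966667
```

The notch shows in the forces, with its centre at about 45.1° by my own measure, and I pushed past it. Now I go back to it, release and check.

```bash
python3 - <<'E'
from h import *
T=np.deg2rad(15); rad=np.deg2rad
for a in (47,46,45.1):
    p,r=hp(rad(a),.25,.052,T); manip.move_linear(p,.05,rot=r); manip.dwell(.1); print(a,round(ang(),2),tang())
manip.set_gripper(.06); manip.dwell(.3); print(tang())
p,r=hp(rad(45.1),.262,.2,T); manip.move_linear(p,.15)
p,r=hp(rad(45.1),.33,.22,T); manip.move_linear(p,.2); manip.set_gripper(0)
for n in("top","side"):
    c=cams.capture(n); np.savez(f"{n}1.npz",**{k:np.array(v) for k,v in c.items()})
    cv2.imwrite(f"pics/{n}1.png",cv2.resize(c["image"][110:290,170:360],None,fx=4,fy=3.3,interpolation=cv2.INTER_CUBIC) if n=="side" else cv2.resize(c["image"][90:240,190:380],None,fx=4,fy=4,interpolation=cv2.INTER_CUBIC))
print(manip.state()["clock"])
E
```

```text
47 46.99 (-1.7, -0.6, -8.4)
46 45.98 (-2.9, 0.1, -3.7)
45.1 45.15 (-2.5, -0.5, -0.9)
(-0.1, 0.4, -0.6)
16.7917
```

View pics/side1.png

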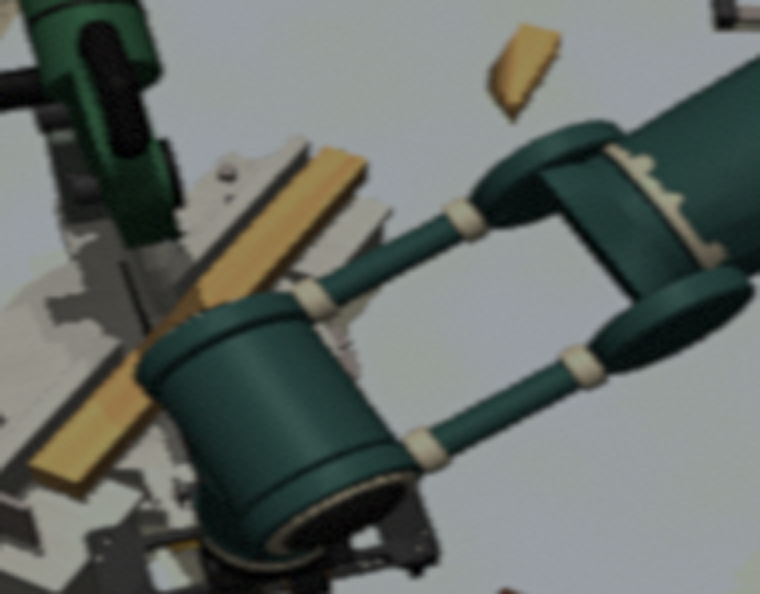

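View pics/top1.png

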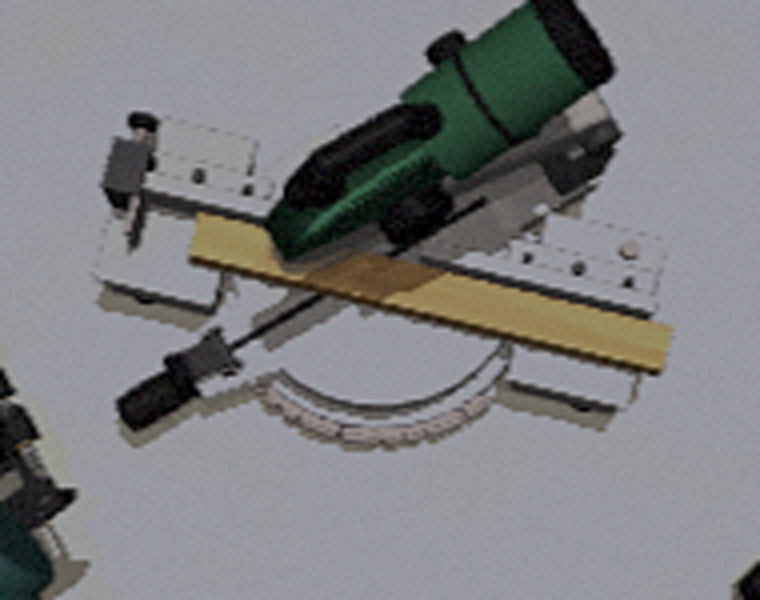

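Top view: the arm has swung left, with the handle at crop (155,400) and the lever at (210,350); the gripper is well clear. I'll check the angle in numbers, then press the lever.

```bash
python3 - <<'E'
from h import *
T0=dict(np.load("top1.npz")); print(handle(T0,(214,172,246,200)))
v=T0["image"].max(2); P=cloud(T0); m=np.zeros(v.shape,bool); m[168:192,230:252]=v[168:192,230:252]<95; Q=P[m]; Q=Q[Q[:,2]>.10]
d=Q[:,:2]-O; x,y=d@ex,d@ey; print("lever pts",len(Q),"th",np.degrees(np.median(np.arctan2(y,-x))),"r",np.percentile(np.hypot(x,y),[5,50,95]),"z",np.percentile(Q[:,2],[5,50,95]))
th=np.deg2rad(45)
manip.move_pose(*hp(th,.200,.19)); 
p,r=hp(th,.200,.13); manip.move_linear(p,.15); print(tang())
for z,rr in((.122,.199),(.116,.201),(.110,.202),(.105,.203),(.101,.203),(.098,.203),(.096,.203),(.094,.203),(.092,.203),(.090,.203)):
    p,r=hp(th,rr,z); manip.move_linear(p,.04); f=tang(); print(z,round(manip.state()["tool_pos"][2],4),f)
    if f[2]>26: break
manip.dwell(.4); print(tang(),manip.state()["tool_pos"],manip.state()["clock"])
E
```

```text
(np.int64(158), np.float64(44.07023780316836), array([0.20423644, 0.26091605]))
lever pts 129 th 44.581190893266246 r [0.15605307 0.18095504 0.20448209] z [0.10115357 0.11025608 0.12695683]
(0.8, -0.4, 0.2)
0.122 0.1227 (0.9, 0.2, 0.6)
0.116 0.1169 (0.0, 2.9, 3.7)
0.11 0.1107 (1.2, 3.2, 5.3)
0.105 0.1053 (1.0, 2.6, 4.4)
0.101 0.1013 (1.5, 2.9, 3.9)
0.098 0.0986 (1.2, 3.9, 6.1)
0.096 0.0969 (0.3, 4.5, 7.7)
0.094 0.0962 (-2.7, 4.6, 13.6)
0.092 0.0959 (-7.6, 5.7, 21.7)
0.09 0.0957 (-11.0, 7.6, 31.3)
(-9.7, 6.6, 31.0) [0.55876396 0.24064787 0.09571058] 21.0833
```

The lever is fully down on its stop (TCP stalls at about 96 mm under 31 N). Now the batten.

```bash
python3 - <<'E'
from h import *
p=manip.state()["tool_pos"]; manip.move_linear(p+[0,0,.12],.2)
t=np.deg2rad(15); E3=np.r_[ey,0]
zd=np.array([0,0,-np.cos(t)])+np.sin(t)*E3
best=None
for s in(1,-1):
    r=rot(zd,s*E3); q=[inverse_kinematics(W(-.023,y,z),r) for y,z in((-.32,.22),(-.32,.095),(-.22,.095))]
    print(s,[None if a is None else np.round(a,2).tolist() for a in q])
    if all(a is not None for a in q) and (best is None or abs(q[0][5])<best[0]): best=(abs(q[0][5]),r)
r=best[1]
manip.move_linear(W(-.17,-.05,.24),.25)
manip.move_pose(W(-.023,-.33,.22),r)
manip.move_linear(W(-.023,-.31,.095),.2); manip.dwell(.1)
f=lambda:manip.state()["contact_force"][:2]@ey
f0=f(); print("f0",f0,manip.state()["clock"])
y=-.285; manip.move_linear(W(-.023,y,.095),.1)
while y<-.195:
    y+=.004; manip.move_linear(W(-.023,y,.095),.05); g=f()-f0; print(round(y,3),round(float(g),1),end="; ")
    if g<-7: break
manip.dwell(.2); print(f()-f0,manip.state()["clock"])
c=cams.capture("top"); np.savez("top2.npz",**{k:np.array(v) for k,v in c.items()})
cv2.imwrite("pics/top2.png",cv2.resize(c["image"][90:240,190:380],None,fx=4,fy=4,interpolation=cv2.INTER_CUBIC))
E
```

```text
1 [[-0.57, 0.23, 1.71, 0.25, 1.31, -2.0], [-0.57, 0.34, 1.81, 0.28, 1.1, -2.06], [-0.41, 0.3, 1.86, 0.3, 1.05, -1.93]]
-1 [[-0.57, 0.23, 1.71, 0.25, 1.31, 1.14], [-0.57, 0.34, 1.81, 0.28, 1.1, 1.08], [-0.41, 0.3, 1.86, 0.3, 1.05, 1.22]]
f0 -0.475847594595462 25.1333
-0.281 0.5; -0.277 0.1; -0.273 0.6; -0.269 0.7; -0.265 1.0; -0.261 0.6; -0.257 0.1; -0.253 0.4; -0.249 1.1; -0.245 -0.4; -0.241 0.5; -0.237 -0.2; -0.233 1.1; -0.229 0.5; -0.225 -0.6; -0.221 -12.0; -12.071073324133128 29.7333
```

View pics/top2.png

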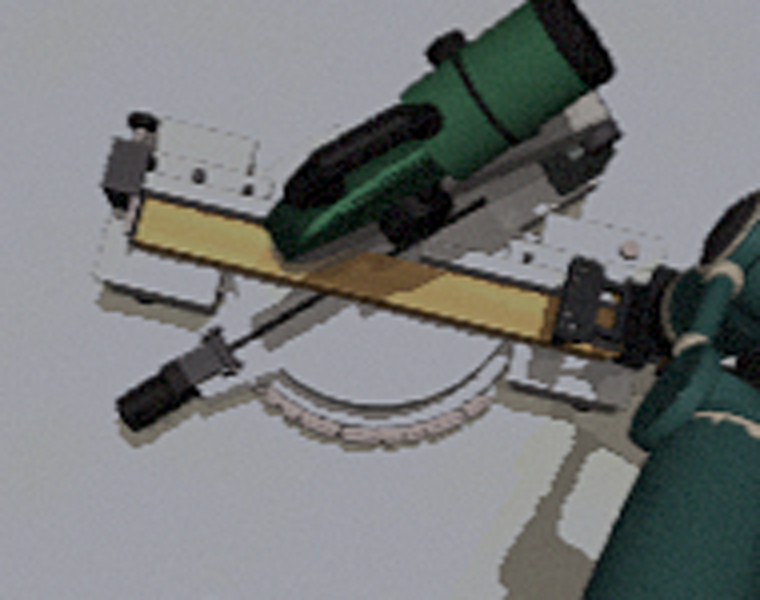

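The batten's left end at (135,220) meets the stop plate, and the push force rose to 12 N. I'll back off and measure how it lies.

```bash
python3 - <<'E'
from h import *
manip.move_linear(W(-.023,-.27,.095),.1); manip.move_linear(W(-.05,-.33,.25),.2)
for n,box in(("top",(200,130,370,195)),("side",(165,140,275,270))):
    c=cams.capture(n); m=wood(c,box)>0; 
    uv=np.argwhere(m)[:,::-1]; X=ray(c,uv,.115)[:,:2]-O; L=np.c_[X@ex,X@ey]; Z=cloud(c)[m][:,2]
    print(n,cv2.minAreaRect((L*1000).astype(np.float32)),"zmed",np.nanmedian(Z))
    A=dict(np.load(n+"0.npz")); uv=np.argwhere(wood(A,box)>0)[:,::-1]; X=ray(A,uv,.115)[:,:2]-O; L=np.c_[X@ex,X@ey]
    print(" start",cv2.minAreaRect((L*1000).astype(np.float32)))
    if n=="top": print(handle(c,(214,172,246,200))); v=c["image"].max(2); q=np.zeros(v.shape,bool); q[168:192,230:252]=v[168:192,230:252]<95; Q=cloud(c)[q][:,2]; print("lever z",np.percentile(Q[Q>.08],[50,90,97]))
print(manip.state()["clock"])
E
```

```text
top ((-20.289148330688477, -1.12957763671875), (422.7757873535156, 41.228023529052734), 89.96746063232422) zmed 0.11599010333840543
 start ((-21.04663848876953, -48.15641784667969), (419.3607482910156, 40.50434875488281), 89.90804290771484)
(np.int64(140), np.float64(44.167864143656125), array([0.20668771, 0.26118545]))
lever z [0.0964674  0.10298185 0.10558667]
side ((-20.02820587158203, -3.68011474609375), (419.07659912109375, 43.40023422241211), 89.99794006347656) zmed 0.11431972553287839
 start ((-20.96097183227539, -47.47123718261719), (44.27369689941406, 420.1951904296875), 0.14644712209701538)
31.5167
```

```bash
python3 -c "
from h import *
print(order.close_job())"
```

```text
the job is handed in; nothing more can be done
None
```

I handed the job in with the table in the left 45° notch, the lock lever fully down, and the batten flat along the fence against the length stop. It took about 32 s of the 67 s, the arm went nowhere near the other tools, and the hand-in call gave no verdict.

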